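# Put away the bond-tested sample stubs

## Robot

A 6-joint arm with a two-finger parallel gripper is mounted at the origin on the work surface. World frame = base frame: x ahead of the robot, y to its left, z up, the work surface at z = 0. Lengths are in m, angles in rad, forces in N, time in s.
With the tool pointing down it reaches from about 0.275 to 0.75 m from the base axis. Payload 10.2 kg.
Tool frame: the origin (TCP) lies midway between the tips of the shut fingers; the grasp point (between the pads) lies manip.grip_depth behind it (manip.grip_depth is the distance from the TCP to the grasp point, in m); z points along the fingers, y is the line along which they close (so a half turn about z gives the same grasp; the last joint's range is limited). The gripper opens to 88 mm and grips with 3 to 60 N. Pads are 18 mm wide; open, the fingers measure 123 mm over their backs; the gripper's body (75 mm by 187 mm) begins 45 mm behind the grasp point.
Start: joints at [1.007, 0.313, 1.498, -0, 1.331, -0.223], TCP at [0.175, 0.495, 0.239] pointing down, gripper open.
Joint ranges: [-2.94, 2.94], [-0.97, 2.17], [0.19, 2.56], [-1.23, 4.37], [0.02, 3.11], [-2.88, 2.88]. Speed limits (rad/s): [2.39, 2.39, 3.01, 3.14, 3.14, 3.14].

## Interface

Orientations are given as a unit quaternion [x, y, z, w].
In Python, from cell import manip gives the robot as it stands.
- The arm moves only by the tool play_rows, never from a script. Its argument "targets" is a list of rows, each a list of 3 entries, a list of its own where there are three numbers: the shift along the tool's x, y, z scaled (see below), then the turn, a rotation vector about the tool's x, y, z scaled (see below), then the opening, from -1 (shut) to 1 (fully open), so that 0 is half open. A call has 1 to 12 rows; each row is the pose to reach, as a shift and turn from the pose commanded when the call began, along the tool's axes at that moment, turning the shorter way round; what a row does not reach only later rows make up. The controller multiplies each number of a shift by 0.4 m and each number of a turn by 2 pi rad. A row lasts 1/8 s, in which the tool goes at most 62.5 mm and 10.7 degrees, less where a joint would pass 70% of its speed; a pose out of reach is approached as far as the arm can. A call with a number of a shift or a turn outside -1 to 1 is refused whole. A call with a gripper value outside its range is refused whole. The fingers move at their own pace and stop on an object; "grip_force" is the grip in N (left out, the last holds). Time passes only in rows, so rows that repeat a pose let the fingers close. It gives the time, the measured TCP pose, the force and the opening at its end, in the units of the state.
- manip.sense(): the state, without advancing time (a new reading comes with each control period).
- manip.camera(name): name is "side" or "top"; returns (picture, depth): 480x640x3 uint8, red, green, blue; 480x640 float32, m along the optical axis (not along the pixel's ray), 0 where there is no reading.
- manip.camera_info(name): a dict with "mtx" (3x3 intrinsics, pixels), "position" and "orientation" of the camera in the world. Camera axes: x right, y down, z forward; pixel columns grow to the right and rows downward; lengths in m; the calibration is good to about 2 mm. A picture is of the moment at which its call begins. camera_info takes no time and is no camera call.
- manip.close_job(): hands the job in, once; it reports no verdict.
The state is a dict: "time": time; "qpos": joint angles; "joint_vel": joint speeds; "tau": joint torques, N m; "eef_pos": TCP position; "eef_rot": TCP orientation; "ft_force": force on the tool from outside, world axes, zero at the start; "ft_torque": the same for the moment, N m; "finger_gap": opening from 0.0 (shut) to 1.0 (fully open).
Only numpy, scipy, OpenCV 4.12 (cv2) and the standard library are available. Lean on these libraries where they do the work, as an engineer would, in place of code of your own. Each camera call takes 0.05 s, during which the arm holds its last target. There are 200 camera calls.

## Task

Put away the tested sample stubs that stand on the green mat. Pull up the spring plunger of the transfer case, slide its cover fully open until the plunger snaps into the open stop, stand the green (passed) stubs upright in the well, and close the cover again until the plunger snaps into the closed stop. Turn the carousel's dial lid to file each failed stub (red, yellow or blue) upright in the compartment of its own colour, leave the lid's opening over the black blank sector at the end, and do not knock over or shove away the bottles, chip box, tape roll and dish.

Things in the scene. Friction and masses are not known exactly. Their poses are not given: they have to be found in the camera images.
- case: Transfer case, aluminium, fixed to the bench, 146 (x) x 264 (y) x 38 mm, steel guide rails on both long sides to 48 mm. Origin on the bench under the well's centre; own y is the way the cover opens. Its open-topped well spans +-65 mm in x, +-50 mm in y (walls 8 mm thick, tops at 38 mm); from y = 50 to 206 mm lies the solid parking deck, top at 38 mm.
- well (a point): Centre of the well's floor (black liner), 8 mm above the bench, 30 mm below the wall tops; axes as the case's.
- cover (a joint): Amber sliding cover of the case, 136 x 150 mm, top 43 mm above the bench (edges 45 mm). In m: 0 = closed over the well, 0.108 = fully open at its end stop, moving along the case's +y; friction 1.5 N. Locked at 0 and at 0.108 while the plunger is down.
- plunger (a joint): Spring index plunger on the cover. In m: 0 = down, pin 8 mm deep in its hole (locked); above 0.008 = pin out, cover free; 0.012 = fully up. Spring force 7 N at 0, 10 N at 0.012. Pin holes (1 mm play) only at cover 0 and 0.108: let go there, it snaps down to 0; let go between, it rides on the deck at about 0.008.
- plunger_knob (a point): Centre of the plunger's black round knob with orange dot, 28 mm diameter, 21 mm tall, at rest 64.5 mm above the bench (54 to 75 mm), on a 20 mm brass sleeve. In the case's frame at x = 0, y = 74 mm (cover 0) to 182 mm (cover 0.108). Grasp it round its side, pull it straight up and slide the cover by it.
- carousel: Sample carousel, grey round box fixed on the bench, 260 mm diameter, wall top 34 mm, coloured rim tabs out to 140 mm. Origin on the bench on its axis; any yaw. Five 72-degree sectors, counter-clockwise from above from its own +x: black blank (solid), red, yellow, blue, white spare; 4 mm dividers. A compartment is open from 24 to 123 mm off the axis, floor at 6 mm, 28 mm deep.
- comp_blank (a point): Middle of the black blank sector (solid filler up to 34 mm; nothing goes in there), the lid's closed place: 74 mm from the carousel's axis, at the height of the compartment floors (6 mm above the bench).
- comp_red (a point): Middle of the red compartment: 74 mm from the carousel's axis, at the height of the compartment floors (6 mm above the bench).
- comp_yellow (a point): Middle of the yellow compartment: 74 mm from the carousel's axis, at the height of the compartment floors (6 mm above the bench).
- comp_blue (a point): Middle of the blue compartment: 74 mm from the carousel's axis, at the height of the compartment floors (6 mm above the bench).
- lid_opening (a point): Centre of the opening (64-degree sector with orange edges, from 27 mm off the axis to the rim) in the carousel's smoked dial lid; 74 mm off the axis, 38 mm up, own x outwards. The lid, radius 124 mm, from 36 to 40 mm above the bench, covers all other sectors, turns either way without end, stays where left (friction 0.06 N m), starts at any angle.
- lid_knob (a point): Centre of the lid's blue bar knob, on the carousel's axis, 58 mm above the bench: bar 50 mm long (own x, pointing to the opening), 14 mm wide (own y), from 46 to 70 mm above the bench, on a grey boss 44 mm across.
- stub_green1_c (a point): Centre (half-way up) of a green sample stub, 30 mm diameter, 24 mm tall, 55 g, upright round metal stub with a small white tile and gold chip on its top; own z is its axis. Passed: belongs in the case's well. May be absent.
- stub_green2_c (a point): Centre (half-way up) of a green sample stub, 30 mm diameter, 24 mm tall, 55 g, upright round metal stub with a small white tile and gold chip on its top; own z is its axis. Passed: belongs in the case's well. May be absent.
- stub_green3_c (a point): Centre (half-way up) of a green sample stub, 30 mm diameter, 24 mm tall, 55 g, upright round metal stub with a small white tile and gold chip on its top; own z is its axis. Passed: belongs in the case's well. May be absent.
- stub_red_c (a point): Centre (half-way up) of a red sample stub, 30 mm diameter, 24 mm tall, 55 g, upright round metal stub with a small white tile and gold chip on its top; own z is its axis. Failed: belongs in the red compartment of the carousel. May be absent.
- stub_yellow_c (a point): Centre (half-way up) of a yellow sample stub, 30 mm diameter, 24 mm tall, 55 g, upright round metal stub with a small white tile and gold chip on its top; own z is its axis. Failed: belongs in the yellow compartment of the carousel. May be absent.
- stub_blue_c (a point): Centre (half-way up) of a blue sample stub, 30 mm diameter, 24 mm tall, 55 g, upright round metal stub with a small white tile and gold chip on its top; own z is its axis. Failed: belongs in the blue compartment of the carousel. May be absent.
- ink_white: Bystander: small brown bottle with white cap, 24 mm diameter, 50 mm tall, may stand among the stubs. Origin at its foot.
- chip_box: Bystander: flat chip box with clear lid, 42 x 42 x 14 mm, may lie among the stubs. Origin at its underside.
- ink_blue: Bystander: white ink bottle with blue cap, 28 mm diameter, 55 mm tall, standing beyond the stubs. Origin at its foot.
- tape_roll: Bystander: amber tape roll, 70 mm diameter, 19 mm tall, lying at the far side. Origin at its underside.
- dish: Bystander: shallow white dish, 90 mm diameter, 16 mm tall, at the far side beyond the carousel. Origin at its underside.

How it is judged:
On the way:
1. the case's cover is slid fully open and the plunger has snapped into the open stop (value of joint cover above 0.102 m and value of joint plunger below 0.003 m), for 0.2 s.
At the end, for the whole second after the job is handed in: Green stubs upright on the well's floor, cover closed (within 4 mm), plunger down (within 3 mm); each red, yellow or blue stub upright (0.25 rad) on the floor of its colour's compartment (within 56 mm of its middle); lid's opening within 12 mm of the blank sector's middle (value of joint cover below 0.004 m and value of joint plunger below 0.003 m and horizontal distance between lid_opening and comp_blank below 0.012 m and x of stub_green1_c in the frame of well between -0.055 and 0.055 m and y of stub_green1_c in the frame of well between -0.04 and 0.04 m and z of stub_green1_c in the frame of well between 0.006 and 0.018 m and x of stub_green2_c in the frame of well between -0.055 and 0.055 m and y of stub_green2_c in the frame of well between -0.04 and 0.04 m and z of stub_green2_c in the frame of well between 0.006 and 0.018 m and x of stub_green3_c in the frame of well between -0.055 and 0.055 m and y of stub_green3_c in the frame of well between -0.04 and 0.04 m and z of stub_green3_c in the frame of well between 0.006 and 0.018 m and horizontal distance between stub_red_c and comp_red below 0.056 m and z of stub_red_c in the frame of comp_red between 0.006 and 0.018 m and horizontal distance between stub_yellow_c and comp_yellow below 0.056 m and z of stub_yellow_c in the frame of comp_yellow between 0.006 and 0.018 m and horizontal distance between stub_blue_c and comp_blue below 0.056 m and z of stub_blue_c in the frame of comp_blue between 0.006 and 0.018 m and angle between each of stub_green1_c, stub_green2_c, stub_green3_c, stub_red_c, stub_yellow_c, stub_blue_c's own z axis and vertical below 0.25 rad); the robot touches nothing.
It fails at once if the small brown bottle is knocked over or shoved more than 6 cm (distance of ink_white from where it was at the start of the episode above 0.06 m or angle between ink_white's own z axis and vertical above 0.7 rad).
It fails at once if the blue-capped ink bottle is knocked over or shoved more than 6 cm (distance of ink_blue from where it was at the start of the episode above 0.06 m or angle between ink_blue's own z axis and vertical above 0.7 rad).
It fails at once if the chip box is knocked over or shoved more than 6 cm (distance of chip_box from where it was at the start of the episode above 0.06 m or angle between chip_box's own z axis and vertical above 0.7 rad).
It fails at once if the tape roll is knocked over or shoved more than 6 cm (distance of tape_roll from where it was at the start of the episode above 0.06 m or angle between tape_roll's own z axis and vertical above 0.7 rad).
It fails at once if the dish is knocked over or shoved more than 6 cm (distance of dish from where it was at the start of the episode above 0.06 m or angle between dish's own z axis and vertical above 0.7 rad).
Of stub_green1, stub_green2, stub_green3 only 2 to 3 are there at a start; the rules pass over those that are not, and their reading is None.
Of stub_red, stub_yellow, stub_blue only 1 to 2 are there at a start; the rules pass over those that are not, and their reading is None.
At some moment in a run one of stub_green1, stub_green2, stub_green3, stub_red, stub_yellow, stub_blue may be knocked a few centimetres aside while the robot is not near it.
It also fails if it takes over 210 s, if anything falls off the work surface, if the arm or the gripper's body presses on something with over 40 N, if the wrist force passes 120 N, or if a joint passes its speed limit or range.

## Working session

There is one attempt and no reset: what is moved stays moved. The work goes in short steps, Python scripts to look and compute and a tool call to move; the robot and the scene stay as the last step left them, time stands still between calls to the robot, and variables do not carry over. Pictures are saved under pics/ and viewed, on a budget of 14 in all, crops included, one or two more only if the job needs it, and the job is handed in when it is done.

Besides the shell and the picture viewer there is one more tool, called after "Call:" in YAML: its name, and indented under it one key for each argument. play_rows: Moves the arm, as the interface text tells. Shifts and turns lie within -1 to 1; 1 stands for 0.4 m of shift or 2 pi rad of turn. Its arguments: {"type":"object","properties":{"targets":{"type":"array"},"grip_force":{"type":"number"}},"required":["targets"]}

```bash
ls; mkdir -p pics; cat > h.py <<'E'
import numpy as np, cv2
from scipy.spatial.transform import Rotation as R
from cell import manip
def cam(n):
    rgb,d=manip.camera(n); i=manip.camera_info(n); return rgb,d,i
def rot(i):
    o=np.array(i["orientation"]); return R.from_quat(o).as_matrix() if o.size==4 else o.reshape(3,3)
def ray(i,u,v,z):
    K=np.array(i["mtx"]); d=rot(i)@np.linalg.solve(K,[u,v,1.]); p=np.array(i["position"]); return p+d*(z-p[2])/d[2]
def cloud(d,i):
    K=np.array(i["mtx"]); v,u=np.mgrid[:480,:640]
    c=np.stack([(u-K[0,2])/K[0,0]*d,(v-K[1,2])/K[1,1]*d,d],-1)
    return c@rot(i).T+np.array(i["position"])
def save(n,rgb): cv2.imwrite("pics/"+n+".png",cv2.cvtColor(rgb,cv2.COLOR_RGB2BGR))
E
python3 - <<'E'
from h import *
for n in("top","side"):
    r,d,i=cam(n); save(n+"0",r); np.savez("/tmp/"+n,r=r,d=d); print(n,i)
print(manip.sense(),manip.grip_depth)
E
```

```text
pics
top {'mtx': array([[488.91957122,   0.        , 319.77732851],
       [  0.        , 488.91957122, 235.80851671],
       [  0.        ,   0.        ,   1.        ]]), 'position': array([ 0.40507879, -0.0102279 ,  1.20816448]), 'orientation': array([-0.69541009,  0.7138586 , -0.06457574,  0.05138748])}
side {'mtx': array([[579.04213484,   0.        , 336.61692243],
       [  0.        , 579.04213484, 240.60261377],
       [  0.        ,   0.        ,   1.        ]]), 'position': array([ 0.43328139, -0.82345399,  0.85934612]), 'orientation': array([ 0.91591887, -0.08505412,  0.03691029, -0.39050743])}
{'time': 0.1, 'qpos': array([ 1.00660626e+00,  3.13399742e-01,  1.49832071e+00, -5.60924989e-06,
        1.33101620e+00, -2.23384396e-01]), 'joint_vel': array([ 8.56764393e-05, -1.17955834e-03, -4.61795940e-04,  1.61795240e-03,
       -9.18249637e-04, -8.40429518e-04]), 'tau': array([ 3.93997427e-03, -4.02819371e+01, -2.52644348e+01,  6.95563294e-02,
        3.42469581e-02, -8.95219728e-05]), 'eef_pos': array([0.17536909, 0.49462084, 0.2382306 ]), 'eef_rot': array([ 1.69578680e-01,  9.85516486e-01, -5.29264604e-04, -2.16953843e-04]), 'ft_force': array([-1.08460052,  0.257015  ,  0.21174153]), 'ft_torque': array([-0.04001703,  0.03728392, -0.03452772]), 'finger_gap': 0.9979159508600299} 0.0187
```

View pics/top0.png

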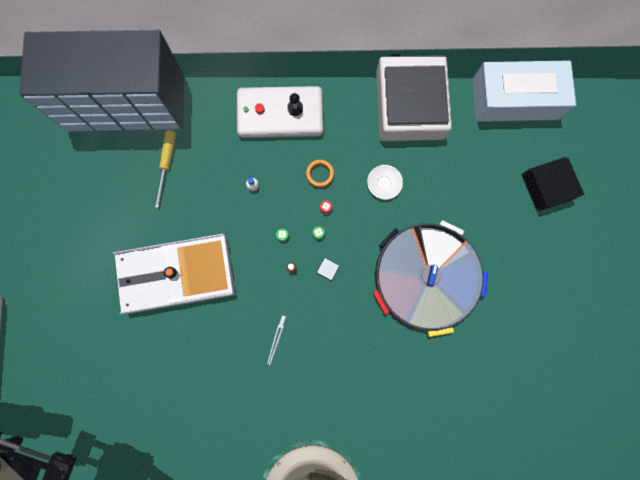

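View pics/side0.png

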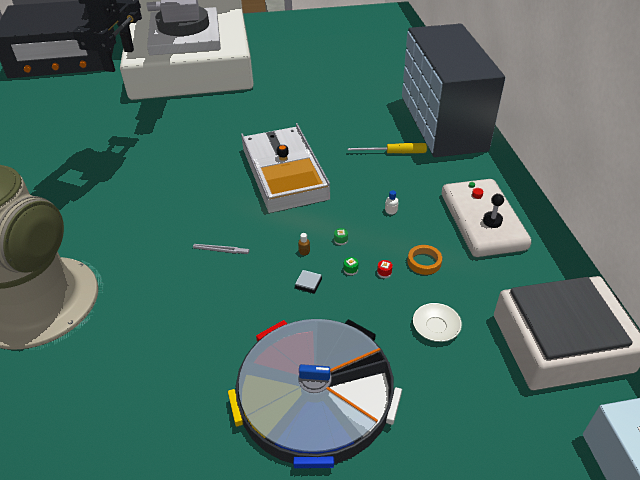

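Top view: two greens at (282,235) and (319,233), and red at (326,207). The brown bottle is at (291,268) and the chip box at (328,269). The case knob is at (171,272), with the case opening to the left (+y). The carousel centre is near (430,277), and the lid opening sits mostly over white. The side view agrees. There are no yellow or blue stubs.

```bash
cat > m.py <<'E'
from h import *
def blobs(r,lo,hi,box,mn=8):
    h=cv2.cvtColor(r,cv2.COLOR_RGB2HSV); m=cv2.inRange(h,lo,hi)
    M=np.zeros_like(m); a,b,c,e=box; M[b:e,a:c]=m[b:e,a:c]
    n,l,s,c=cv2.connectedComponentsWithStats(M)
    return [(c[k].round(1),s[k,4],np.argwhere(l==k)[:,::-1]) for k in range(1,n) if s[k,4]>=mn]
E
python3 - <<'E'
from m import *
for n,bx in(("top",(235,140,370,300)),("side",(280,215,460,300))):
    f=np.load("/tmp/%s.npz"%n); r,d=f["r"],f["d"]; i=manip.camera_info(n); P=cloud(d,i)
    print(n)
    for nm,lo,hi,z in(("green",(50,150,110),(72,255,255),.02),("red",(0,150,100),(6,255,255),.02),("tile",(0,0,200),(179,60,255),.025)):
        for c,a,p in blobs(r,lo,hi,bx,5): print(nm,c,a,ray(i,*c,z).round(4), P[p[:,1],p[:,0]].mean(0).round(4))
    # height-based: stub tops
f=np.load("/tmp/top.npz"); r,d=f["r"],f["d"]; i=manip.camera_info("top"); P=cloud(d,i)
sub=np.zeros((480,640),np.uint8); sub[195:250,268:340]=(P[195:250,268:340,2]>.012)
n,l,s,c=cv2.connectedComponentsWithStats(sub)
for k in range(1,n): print("stub",s[k,4],P[l==k].mean(0).round(4),P[l==k][:,2].max().round(4))
# knob, cover, lid
for nm,lo,hi,bx,z in(("knobdot",(5,150,150),(15,255,255),(160,260,182,284),.075),("amber",(10,150,120),(25,255,255),(110,225,240,320),.043),
  ("lidknob",(100,150,90),(125,255,255),(418,260,445,292),.07),("tabred",(0,150,100),(6,255,255),(370,285,395,320),.034),("tabyel",(22,120,120),(34,255,255),(420,322,460,342),.034),("tabblue",(105,150,80),(125,255,255),(478,265,492,302),.034),("orange",(5,150,120),(18,255,255),(400,220,480,280),.04)):
    for c,a,p in blobs(r,lo,hi,bx,8):
        q=np.array([ray(i,*x,z)[:2] for x in p]); rc=cv2.minAreaRect((q*1000).astype(np.float32)); print(nm,c,a,q.mean(0).round(4),"rect",np.round(rc[0],1),np.round(rc[1],1),round(rc[2],1), P[p[:,1],p[:,0],2].mean().round(4))
# case outline by height
for (z0,z1,bx,nm) in((.03,.06,(100,220,245,325),"case"),(.025,.05,(360,210,500,345),"carousel")):
    m=np.zeros((480,640),bool);a,b,c,e=bx;m[b:e,a:c]=(P[b:e,a:c,2]>z0)&(P[b:e,a:c,2]<z1)
    rc=cv2.minAreaRect((P[m][:,:2]*1000).astype(np.float32)); print(nm,m.sum(),np.round(rc[0],1),np.round(rc[1],1),rc[2])
    c,rr=cv2.minEnclosingCircle((P[m][:,:2]*1000).astype(np.float32)); print(c,rr)
E
```

```text
top
red [324.8 208. ] 39 [ 0.6714 -0.0496  0.02  ] [ 0.6718 -0.0496  0.0186]
red [328.1 201.9] 7 [ 0.6868 -0.0583  0.02  ] [ 0.6862 -0.0583  0.0229]
tile [368.5 181. ] 27 [ 0.7369 -0.1609  0.025 ] [ 0.7396 -0.1622  0.0154]
tile [254.9 180.9] 14 [0.7436 0.1229 0.025 ] [0.7412 0.1219 0.0332]
tile [247.3 183.7] 11 [0.7368 0.1418 0.025 ] [0.7341 0.1406 0.0347]
tile [325.7 205.8] 38 [ 0.6758 -0.0518  0.025 ] [ 0.676  -0.0518  0.0248]
tile [318.3 231.8] 41 [ 0.6109 -0.0317  0.025 ] [ 0.6109 -0.0317  0.0246]
tile [281.9 234. ] 44 [0.6076 0.0576 0.025 ] [0.6079 0.0577 0.0239]
tile [327.5 268.5] 250 [ 0.5199 -0.0516  0.025 ] [ 0.5196 -0.0516  0.0288]
tile [290.5 266. ] 26 [0.5284 0.038  0.025 ] [0.526  0.037  0.0478]
side
green [340.5 232.8] 62 [0.6083 0.0583 0.02  ] [0.6052 0.0411 0.0362]
green [350.5 262.3] 65 [ 0.6116 -0.031   0.02  ] [ 0.6111 -0.0335  0.0228]
red [384.8 268. ] 135 [ 0.6757 -0.059   0.02  ] [ 0.6761 -0.0582  0.019 ]
tile [341.6 230.9] 10 [0.6107 0.0584 0.025 ] [0.6107 0.0587 0.0247]
tile [303.2 234.6] 20 [0.5291 0.0619 0.025 ] [0.5263 0.0351 0.0503]
tile [350.6 261.7] 25 [
[... 1257 characters left out ...]
2.5 -294.1] [14.4 45.2] 73.9 0.0817
tabred [380.4 302.2] 102 [ 0.4354 -0.1751] rect [ 436.1 -175. ] [58.9 12.2] 25.4 0.0306
tabyel [440.4 331.8] 142 [ 0.362  -0.3141] rect [ 362.2 -314. ] [13.4 61. ] 8.4 0.0359
tabblue [484.4 284. ] 121 [ 0.4718 -0.4281] rect [ 471.9 -428. ] [11.9 59.7] 80.0 0.0295
orange [419.2 245.7] 69 [ 0.5681 -0.2749] rect [ 567.8 -275. ] [93.3  4.3] 16.4 0.0564
orange [462.3 244.3] 15 [ 0.569 -0.38 ] rect [ 567.2 -376.8] [ 3.4 31.9] 42.3 0.042
case 6801 [518.1 317.5] [146.8 265.2] 8.454842567443848
(517.10498046875, 317.4592590332031) 150.24783325195312
carousel 8274 [ 498.7 -291.8] [267.6 280.7] 43.431758880615234
(495.4873046875, -296.233154296875) 142.41636657714844
```

```bash
cat > go.py <<'E'
import sys
from h import *
# args: sets of x y z phi(deg of tool y); prints scaled shift/turn from the present pose
def go(x,y,z,phi):
    s=manip.sense(); Rn=R.from_quat(s["eef_rot"]); p=np.array(s["eef_pos"])
    out=[]
    for f in(phi,phi+180):
        a=np.radians(f); ty=np.array([np.cos(a),np.sin(a),0]); tz=np.array([0,0,-1.]); tx=np.cross(ty,tz)
        Rt=R.from_matrix(np.stack([tx,ty,tz],1)); out.append((Rn.inv()*Rt).as_rotvec())
    t=min(out,key=np.linalg.norm)
    print("shift",((Rn.inv().apply(np.array([x,y,z])-p))/.4).round(4).tolist(),"turn",(t/2/np.pi).round(4).tolist())
if __name__=="__main__":
    a=list(map(float,sys.argv[1:]))
    s=manip.sense(); print("t",round(s["time"],2),"p",s["eef_pos"].round(4),"j6",s["qpos"][5].round(2),"F",s["ft_force"].round(1),"gap",round(s["finger_gap"],3))
    for k in range(0,len(a),4): go(*a[k:k+4])
E
python3 go.py .5177 .3176 .12 98.5 .5177 .3176 .0485 98.5
python3 - <<'E'
import numpy as np
# circumcentre of tabs
p=np.array([[.4358,-.175],[.3621,-.314],[.4719,-.428]])
A=2*(p[1:]-p[0]); b=(p[1:]**2).sum(1)-(p[0]**2).sum(); c=np.linalg.solve(A,b); d=p-c
print(c,np.hypot(*d.T),np.degrees(np.arctan2(d[:,1],d[:,0]))%360)
E
```

```text
t 0.1 p [0.1754 0.4946 0.2382] j6 -0.22 F [-1.1  0.3  0.2] gap 0.998
shift [-0.9546, -0.1307, 0.2955] turn [-0.0002, -0.0001, -0.0779]
shift [-0.9546, -0.1305, 0.4742] turn [-0.0002, -0.0001, -0.0779]
[ 0.49529896 -0.29558574] [0.13446578 0.13446578 0.13446578] [116.26247729 187.87103671 259.97870386]
```

Call:
play_rows:
  targets:
    - [[-0.16,-0.02,0],[0,0,-0.013],0.2]
    - [[-0.32,-0.04,0],[0,0,-0.026],0.2]
    - [[-0.48,-0.065,0],[0,0,-0.039],0.2]
    - [[-0.64,-0.085,0.05],[0,0,-0.052],0.2]
    - [[-0.8,-0.11,0.12],[0,0,-0.065],0.2]
    - [[-0.955,-0.131,0.2],[0,0,-0.078],0.2]
    - [[-0.955,-0.131,0.28],[0,0,-0.078],0.2]
    - [[-0.955,-0.131,0.28],[0,0,-0.078],0.2]
    - [[-0.955,-0.131,0.28],[0,0,-0.078],0.2]
    - [[-0.955,-0.131,0.28],[0,0,-0.078],0.2]
  grip_force: 50

```text
time: 1.35
eef_pos: [0.5178, 0.3188, 0.1287]
eef_rot: [-0.075, 0.997, 0.0, 0.001]
ft_force: [0.2, 0.0, 1.2]
finger_gap: 0.598
```

```bash
python3 go.py .5177 .3176 .0485 98.5
python3 - <<'E'
from h import *
r,d,i=cam("side"); save("s1",cv2.resize(r[60:260,180:420],None,fx=3,fy=3))
E
```

```text
t 1.35 p [0.5178 0.3188 0.1287] j6 -1.36 F [0.2 0.  1.2] gap 0.598
shift [0.0012, -0.0031, 0.2006] turn [0.0001, 0.0004, 0.0004]
```

View pics/s1.png

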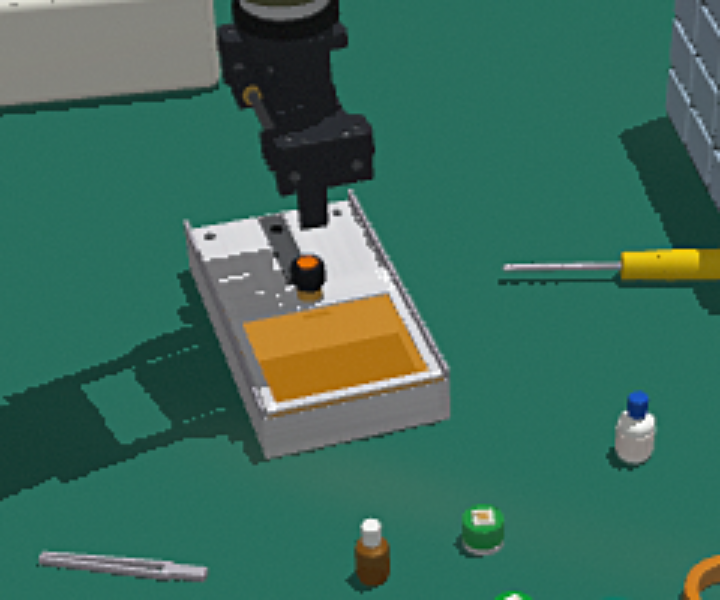

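The gripper hangs over the knob (crop pixel 308,272), with the fingers in line along the case's y. Descend and grip.

Call:
play_rows:
  targets:
    - [[0.001,-0.003,0.06],[0,0,0],0.2]
    - [[0.001,-0.003,0.12],[0,0,0],0.2]
    - [[0.001,-0.003,0.17],[0,0,0],0.2]
    - [[0.001,-0.003,0.2],[0,0,0],0.2]
    - [[0.001,-0.003,0.2],[0,0,0],0.2]
    - [[0.001,-0.003,0.2],[0,0,0],-1]
    - [[0.001,-0.003,0.2],[0,0,0],-1]
    - [[0.001,-0.003,0.2],[0,0,0],-1]
    - [[0.001,-0.003,0.2],[0,0,0],-1]
    - [[0.001,-0.003,0.2],[0,0,0],-1]

```text
time: 2.65
eef_pos: [0.5179, 0.3176, 0.0474]
eef_rot: [-0.075, 0.997, 0.001, 0.001]
ft_force: [-1.3, 5.7, 1.1]
finger_gap: 0.299
```

```bash
python3 go.py .5018 .4244 .0595 98.5; python3 -c "
from h import *
s=manip.sense();p=s['eef_pos'];a=np.radians(98.45)
print((R.from_quat(s['eef_rot']).inv().apply([.108*np.cos(a),.108*np.sin(a),0.011])/.4).round(4))"
```

```text
t 2.65 p [0.5179 0.3176 0.0474] j6 -1.36 F [-1.3  5.7  1.1] gap 0.299
shift [0.0, 0.2701, -0.0298] turn [0.0003, 0.0002, 0.0002]
[-0.0005  0.2701 -0.027 ]
```

Call:
play_rows:
  targets:
    - [[0,0,-0.01],[0,0,0],-1]
    - [[0,0,-0.02],[0,0,0],-1]
    - [[0,0,-0.028],[0,0,0],-1]
    - [[0,0,-0.028],[0,0,0],-1]
    - [[0,0,-0.028],[0,0,0],-1]

```text
time: 3.28
eef_pos: [0.5177, 0.3175, 0.0572]
eef_rot: [-0.075, 0.997, 0.001, 0.0]
ft_force: [4.4, 7.3, -10.0]
finger_gap: 0.302
```

```bash
python3 go.py .5018 .4244 .0595 98.5
```

```text
t 3.27 p [0.5177 0.3175 0.0572] j6 -1.36 F [  4.4   7.3 -10. ] gap 0.302
shift [-0.0004, 0.2701, -0.0053] turn [0.0003, 0.0001, 0.0001]
```

Call:
play_rows:
  targets:
    - [[0,0.01,-0.002],[0,0,0],-1]
    - [[0,0.05,-0.002],[0,0,0],-1]
    - [[0,0.1,-0.002],[0,0,0],-1]
    - [[0,0.15,-0.002],[0,0,0],-1]
    - [[0,0.2,-0.002],[0,0,0],-1]
    - [[0,0.24,-0.002],[0,0,0],-1]
    - [[0,0.26,-0.002],[0,0,0],-1]
    - [[0,0.271,-0.002],[0,0,0],-1]
    - [[0,0.271,-0.002],[0,0,0],-1]
    - [[0,0.271,-0.002],[0,0,0],-1]

```text
time: 4.53
eef_pos: [0.5018, 0.4242, 0.0579]
eef_rot: [-0.075, 0.997, 0.0, 0.0]
ft_force: [6.2, 2.1, -9.9]
finger_gap: 0.299
```

```bash
python3 go.py .5018 .4244 .0475 98.5
```

```text
t 4.53 p [0.5018 0.4242 0.0579] j6 -1.2 F [ 6.2  2.1 -9.9] gap 0.299
shift [-0.0001, 0.0004, 0.026] turn [0.0, 0.0001, 0.0002]
```

Call:
play_rows:
  targets:
    - [[0,0.006,0],[0,0,0],-1]
    - [[0,0.006,0],[0,0,0],-1]
    - [[0,0.002,0.01],[0,0,0],-1]
    - [[0,0.002,0.026],[0,0,0],-1]
    - [[0,0.002,0.026],[0,0,0],-1]

```text
time: 5.15
eef_pos: [0.5018, 0.4246, 0.0479]
eef_rot: [-0.075, 0.997, -0.0, 0.0]
ft_force: [5.7, -1.4, -7.8]
finger_gap: 0.302
```

```bash
python3 go.py .5018 .4244 .0475 98.5
```

```text
t 5.15 p [0.5018 0.4246 0.0479] j6 -1.2 F [ 5.7 -1.4 -7.8] gap 0.302
shift [-0.0, -0.0004, 0.0009] turn [-0.0001, 0.0001, 0.0002]
```

Lowered to near rest height, so the pin appears to be in. Release and rise.

Call:
play_rows:
  targets:
    - [[0,0,0],[0,0,0],0.2]
    - [[0,0,0],[0,0,0],0.2]
    - [[0,0,0],[0,0,0],0.2]
    - [[0,0,-0.06],[0,0,0],0.2]
    - [[0,0,-0.15],[0,0,0],0.2]
    - [[0,0,-0.25],[0,0,0],0.2]
    - [[-0.2,-0.3,-0.3],[0,0,0],0.2]
    - [[-0.2,-0.5,-0.3],[0,0,0],0.2]
    - [[-0.2,-0.7,-0.3],[0,0,0],0.2]
    - [[-0.2,-0.8,-0.3],[0,0,0],0.2]
    - [[-0.2,-0.8,-0.3],[0,0,0],0.2]

```text
time: 6.52
eef_pos: [0.6224, 0.1406, 0.1681]
eef_rot: [-0.075, 0.997, 0.0, 0.0]
ft_force: [0.9, 0.4, 0.3]
finger_gap: 0.603
```

```bash
cat > look.py <<'E'
from m import *
r,d,i=cam("top"); P=cloud(d,i); ii=manip.camera_info("side"); rs,ds,_=cam("side"); Ps=cloud(ds,ii)
def top():
    for nm,lo,hi,bx,z in(("plunger",(5,150,150),(14,255,255),(100,225,240,320),.075),("tile",(0,0,200),(179,60,255),(270,195,340,250),.024),("tile-side",0,0,(300,215,420,290),.024)):
        R0,I,PP=(rs,ii,Ps) if "side" in nm else (r,i,P)
        if lo==0: lo,hi=(0,0,200),(179,60,255)
        for c,a,p in blobs(R0,lo,hi,bx,6):
            z3=PP[p[:,1],p[:,0],2]; z3=np.median(z3[z3<.3]) if (z3<.3).any() else 0
            print(nm,c,a,ray(I,*c,z)[:2].round(4),"z %.4f"%z3)
top()
save("t_last",r); save("s_last",rs); np.savez("/tmp/top",r=r,d=d); np.savez("/tmp/side",r=rs,d=ds)
E
python3 look.py; python3 go.py .6076 .058 .08 90
```

```text
plunger [121.7 279.7] 39 [0.5016 0.4243] z 0.0754
tile [325.7 205.8] 38 [ 0.6761 -0.0519] z 0.0236
tile [318.3 231.8] 41 [ 0.6111 -0.0318] z 0.0237
tile [281.7 233.1] 32 [0.61   0.0582] z 0.0248
tile-side [342.3 232. ] 9 [0.6117 0.0558] z 0.0241
tile-side [350.5 261.7] 26 [ 0.6111 -0.0331] z 0.0245
tile-side [384.9 264.4] 25 [ 0.6772 -0.0531] z 0.0239
tile-side [308.8 278.6] 264 [ 0.5219 -0.0631] z 0.0141
t 6.62 p [0.6235 0.1371 0.168 ] j6 -1.68 F [-0.4  0.9  0.1] gap 0.602
shift [0.0677, -0.1897, 0.2202] turn [-0.0002, 0.0001, 0.0228]
```

The plunger top is at z = 0.075 with the cover at 0.108, so the open stop has latched. Next is green 1.

```bash
python3 go.py .609 .058 .003 98.5
```

```text
t 6.62 p [0.6235 0.1371 0.168 ] j6 -1.68 F [-0.4  0.9  0.1] gap 0.602
shift [0.0643, -0.19, 0.4127] turn [-0.0002, 0.0001, -0.0008]
```

Call:
play_rows:
  targets:
    - [[0.03,-0.1,0.08],[0,0,0],0.2]
    - [[0.064,-0.188,0.16],[0,0,0],0.2]
    - [[0.064,-0.188,0.26],[0,0,0],0.2]
    - [[0.064,-0.188,0.33],[0,0,0],0.2]
    - [[0.064,-0.188,0.38],[0,0,0],0.2]
    - [[0.064,-0.188,0.411],[0,0,0],0.2]
    - [[0.064,-0.188,0.411],[0,0,0],0.2]
    - [[0.064,-0.188,0.411],[0,0,0],-1]
    - [[0.064,-0.188,0.411],[0,0,0],-1]
    - [[0.064,-0.188,0.411],[0,0,0],-1]
    - [[0.064,-0.188,0.411],[0,0,0],-1]
    - [[0.064,-0.188,0.411],[0,0,0],-1]
  grip_force: 25

```text
time: 8.12
eef_pos: [0.6084, 0.0642, 0.004]
eef_rot: [-0.075, 0.997, -0.0, 0.001]
ft_force: [-1.6, -0.5, 5.9]
finger_gap: 0.327
```

```bash
python3 go.py .609 .058 .09 98.5 .5563 .2485 .09 98.5 .5563 .2485 .013 98.5
```

```text
t 8.12 p [0.6084 0.0642 0.004 ] j6 -1.81 F [-1.6 -0.5  5.9] gap 0.327
shift [0.0006, -0.0156, -0.2151] turn [-0.0001, 0.0002, 0.0001]
shift [0.0601, 0.475, -0.2153] turn [-0.0001, 0.0002, 0.0001]
shift [0.0603, 0.4751, -0.0228] turn [-0.0001, 0.0002, 0.0001]
```

Call:
play_rows:
  targets:
    - [[0,0,-0.1],[0,0,0],-1]
    - [[0,0,-0.2],[0,0,0],-1]
    - [[0.01,0.1,-0.22],[0,0,0],-1]
    - [[0.03,0.22,-0.22],[0,0,0],-1]
    - [[0.05,0.34,-0.22],[0,0,0],-1]
    - [[0.06,0.44,-0.22],[0,0,0],-1]
    - [[0.06,0.475,-0.22],[0,0,0],-1]
    - [[0.06,0.475,-0.22],[0,0,0],-1]
    - [[0.06,0.475,-0.22],[0,0,0],-1]

```text
time: 9.25
eef_pos: [0.5564, 0.2474, 0.0911]
eef_rot: [-0.074, 0.997, -0.0, -0.0]
ft_force: [0.5, -0.3, -0.7]
finger_gap: 0.339
```

```bash
python3 go.py .5563 .2485 .013 98.5; python3 - <<'E'
from h import *
r,d,i=cam("side"); save("s2",cv2.resize(r[60:260,180:420],None,fx=3,fy=3))
E
```

```text
t 9.25 p [0.5564 0.2474 0.0911] j6 -1.49 F [ 0.5 -0.3 -0.7] gap 0.339
shift [-0.0001, 0.0029, 0.1952] turn [-0.0, -0.0, -0.0001]
```

View pics/s2.png

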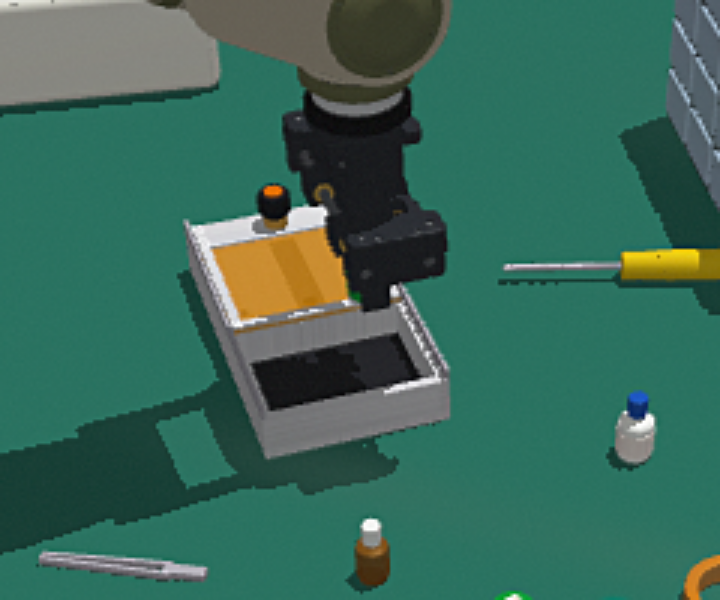

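The green stub is in the fingers (355,295), above the open well (335,370). Lower and release.

Call:
play_rows:
  targets:
    - [[0,0,0.05],[0,0,0],-1]
    - [[0,0,0.1],[0,0,0],-1]
    - [[0,0,0.15],[0,0,0],-1]
    - [[0,0,0.18],[0,0,0],-1]
    - [[0,0,0.195],[0,0,0],-1]
    - [[0,0,0.195],[0,0,0],-1]
    - [[0,0,0.195],[0,0,0],-0.05]
    - [[0,0,0.195],[0,0,0],-0.05]
    - [[0,0,0.1],[0,0,0],-0.05]
    - [[0,0,0],[0,0,0],-0.05]
    - [[0,0,0],[0,0,0],0.2]
    - [[0,0,0],[0,0,0],0.2]

```text
time: 10.8
eef_pos: [0.5556, 0.2485, 0.0907]
eef_rot: [-0.075, 0.997, -0.0, -0.0]
ft_force: [0.1, 0.6, -0.4]
finger_gap: 0.605
```

```bash
python3 go.py .6105 -.032 .09 98.5 .6105 -.032 .003 98.5
```

```text
t 10.8 p [0.5556 0.2485 0.0907] j6 -1.49 F [ 0.1  0.6 -0.4] gap 0.605
shift [-0.0314, -0.7139, 0.0017] turn [-0.0, -0.0001, 0.0002]
shift [-0.0315, -0.7139, 0.2192] turn [-0.0, -0.0001, 0.0002]
```

Call:
play_rows:
  targets:
    - [[0,-0.12,-0.02],[0,0,0],0.2]
    - [[-0.01,-0.26,-0.02],[0,0,0],0.2]
    - [[-0.02,-0.4,-0.02],[0,0,0],0.2]
    - [[-0.03,-0.54,-0.02],[0,0,0],0.2]
    - [[-0.031,-0.66,0],[0,0,0],0.2]
    - [[-0.031,-0.714,0.02],[0,0,0],0.2]
    - [[-0.031,-0.714,0.04],[0,0,0],0.2]
    - [[-0.031,-0.714,0.06],[0,0,0],0.2]
    - [[-0.031,-0.714,0.06],[0,0,0],0.2]

```text
time: 11.92
eef_pos: [0.6103, -0.0304, 0.0665]
eef_rot: [-0.075, 0.997, 0.0, -0.001]
ft_force: [-0.8, -0.1, -0.6]
finger_gap: 0.599
```

```bash
python3 look.py; python3 go.py .6105 -.032 .003 98.5; python3 - <<'E'
from m import *
f=np.load("/tmp/top.npz");i=manip.camera_info("top");P=cloud(f["d"],i)
for c,a,p in blobs(f["r"],(0,0,170),(179,80,255),(170,240,232,300),6): print(c,a,ray(i,*c,.033)[:2].round(4),np.median(P[p[:,1],p[:,0],2]).round(4))
E
```

```text
plunger [121.8 279.7] 38 [0.5015 0.424 ] z 0.0758
tile [320.  201.1] 332 [ 0.6884 -0.0381] z 0.0000
tile [280.9 234.2] 79 [0.6073 0.0602] z 0.0000
tile [338.1 246.4] 18 [ 0.5736 -0.0792] z 0.0000
tile-side [303.4 234.6] 21 [0.5296 0.0629] z 0.0491
tile-side [350.9 262. ] 20 [ 0.6117 -0.0341] z 0.0239
tile-side [384.9 264.4] 25 [ 0.6772 -0.0531] z 0.0241
tile-side [308.8 278.6] 263 [ 0.5219 -0.0631] z 0.0143
t 12.03 p [ 0.6108 -0.0309  0.0674] j6 -1.96 F [ 0.2  0.5 -0.3] gap 0.601
shift [0.0011, -0.0025, 0.161] turn [0.0, 0.0, 0.0004]
[200.2 271.8] 694 [0.5192 0.2542] 0.0416
[184.7 240.2] 6 [0.5968 0.2925] 0.0485
[204.2 240.3] 6 [0.5954 0.2454] 0.0371
[203.1 256.9] 47 [0.555  0.2476] 0.032
```

Green 1 stands in the well with its top at 32 mm, and green 2 is unmoved. Grasp green 2.

Call:
play_rows:
  targets:
    - [[0.001,-0.002,0.06],[0,0,0],0.2]
    - [[0.001,-0.002,0.12],[0,0,0],0.2]
    - [[0.001,-0.002,0.16],[0,0,0],0.2]
    - [[0.001,-0.002,0.16],[0,0,0],0.2]
    - [[0.001,-0.002,0.16],[0,0,0],-1]
    - [[0.001,-0.002,0.16],[0,0,0],-1]
    - [[0.001,-0.002,0.16],[0,0,0],-1]
    - [[0.001,-0.002,0.16],[0,0,0],-1]
    - [[0,0,0.05],[0,0,0],-1]
    - [[0,0,-0.06],[0,0,0],-1]
    - [[0,0,-0.06],[0,0,0],-1]

```text
time: 13.4
eef_pos: [0.6122, -0.0324, 0.0944]
eef_rot: [-0.075, 0.997, -0.001, 0.003]
ft_force: [0.3, -0.6, -1.0]
finger_gap: 0.335
```

```bash
python3 go.py .5009 .2403 .09 98.5 .5009 .2403 .013 98.5
```

```text
t 13.4 p [ 0.6122 -0.0324  0.0944] j6 -1.96 F [ 0.3 -0.6 -1. ] gap 0.335
shift [0.1738, 0.7155, 0.0083] turn [-0.0004, 0.0009, 0.0002]
shift [0.1748, 0.7159, 0.2008] turn [-0.0004, 0.0009, 0.0002]
```

Call:
play_rows:
  targets:
    - [[0.02,0.12,0],[0,0,0],-1]
    - [[0.05,0.26,0],[0,0,0],-1]
    - [[0.09,0.4,0],[0,0,0],-1]
    - [[0.13,0.54,0],[0,0,0],-1]
    - [[0.16,0.66,0],[0,0,0],-1]
    - [[0.174,0.715,0],[0,0,0],-1]
    - [[0.174,0.715,0],[0,0,0],-1]
    - [[0.174,0.715,0],[0,0,0],-1]
    - [[0.174,0.715,0],[0,0,0],-1]

```text
time: 14.52
eef_pos: [0.4997, 0.2395, 0.0909]
eef_rot: [-0.074, 0.997, -0.0, -0.0]
ft_force: [0.2, 0.1, 0.2]
finger_gap: 0.332
```

```bash
python3 go.py .5009 .2403 .013 98.5
```

```text
t 14.53 p [0.4997 0.2395 0.0909] j6 -1.48 F [0.2 0.1 0.2] gap 0.332
shift [-0.0034, 0.0015, 0.1947] turn [-0.0, -0.0001, -0.0001]
```

Call:
play_rows:
  targets:
    - [[-0.003,0.001,0.05],[0,0,0],-1]
    - [[-0.003,0.001,0.1],[0,0,0],-1]
    - [[-0.003,0.001,0.15],[0,0,0],-1]
    - [[-0.003,0.001,0.18],[0,0,0],-1]
    - [[-0.003,0.001,0.195],[0,0,0],-1]
    - [[-0.003,0.001,0.195],[0,0,0],-1]
    - [[-0.003,0.001,0.195],[0,0,0],-0.05]
    - [[-0.003,0.001,0.195],[0,0,0],-0.05]
    - [[-0.003,0.001,0.1],[0,0,0],-0.05]
    - [[0,0,-0.05],[0,0,0],-0.05]
    - [[0,-0.05,-0.2],[0,0,0],0.2]
    - [[0,-0.05,-0.2],[0,0,0],0.2]

```text
time: 16.02
eef_pos: [0.5043, 0.2204, 0.1759]
eef_rot: [-0.074, 0.997, 0.0, 0.004]
ft_force: [-0.2, 0.6, 0.0]
finger_gap: 0.599
```

```bash
python3 go.py .5018 .4244 .13 98.5;
```

```text
t 16.02 p [0.5043 0.2204 0.1759] j6 -1.52 F [-0.2  0.6  0. ] gap 0.599
shift [-0.0682, 0.5053, 0.1155] turn [0.0001, 0.0014, 0.0]
```

Call:
play_rows:
  targets:
    - [[-0.01,0.1,0],[0,0,0],0.2]
    - [[-0.03,0.24,0],[0,0,0],0.2]
    - [[-0.05,0.38,0],[0,0,0],0.2]
    - [[-0.065,0.48,0],[0,0,0],0.2]
    - [[-0.068,0.505,0.05],[0,0,0],0.2]
    - [[-0.068,0.505,0.1],[0,0,0],0.2]
    - [[-0.068,0.505,0.115],[0,0,0],0.2]
    - [[-0.068,0.505,0.115],[0,0,0],0.2]
    - [[-0.068,0.505,0.115],[0,0,0],0.2]

```text
time: 17.15
eef_pos: [0.4996, 0.4243, 0.1259]
eef_rot: [-0.074, 0.997, 0.0, 0.0]
ft_force: [0.1, -0.1, 0.2]
finger_gap: 0.599
```

```bash
python3 look.py; python3 go.py .5018 .4244 .0475 98.5; python3 -c "
import cv2;a=cv2.imread('pics/t_last.png')[180:340,100:360];cv2.imwrite('pics/t3.png',cv2.resize(a,None,fx=3,fy=3))"
```

```text
tile [325.7 205.8] 38 [ 0.6761 -0.0519] z 0.0238
tile-side [303.2 234.6] 20 [0.5292 0.063 ] z 0.0494
tile-side [384.9 264.4] 25 [ 0.6772 -0.0531] z 0.0237
tile-side [309.7 278.9] 118 [ 0.5235 -0.0642] z 0.0142
tile-side [304.7 275.9] 10 [ 0.5151 -0.0546] z 0.0133
t 17.25 p [0.4995 0.4244 0.1259] j6 -1.19 F [ 0.3 -0.2  0.4] gap 0.601
shift [-0.0055, -0.001, 0.1961] turn [0.0001, 0.0002, 0.0001]
```

View pics/t3.png

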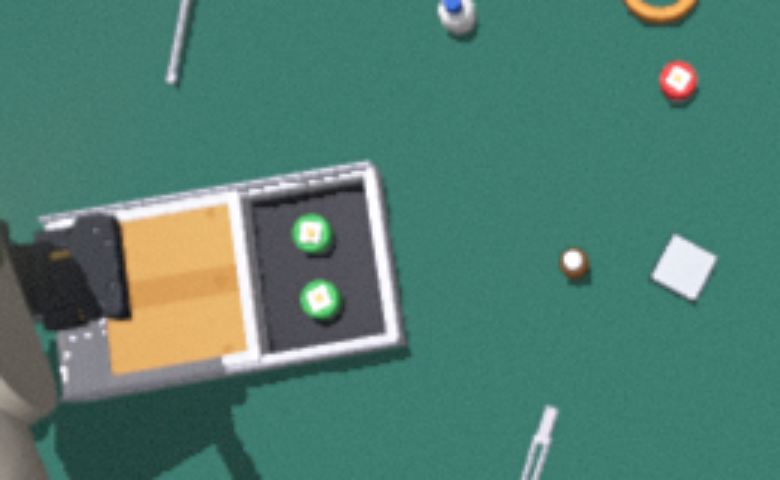

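Both greens stand upright in the well (crop 313,233 and 320,299), with red, the brown bottle and the chip box untouched. Grip the plunger again, lift, and slide it shut.

Call:
play_rows:
  targets:
    - [[-0.005,-0.001,0.06],[0,0,0],0.2]
    - [[-0.005,-0.001,0.12],[0,0,0],0.2]
    - [[-0.005,-0.001,0.17],[0,0,0],0.2]
    - [[-0.005,-0.001,0.196],[0,0,0],0.2]
    - [[-0.005,-0.001,0.196],[0,0,0],0.2]
    - [[-0.005,-0.001,0.196],[0,0,0],-1]
    - [[-0.005,-0.001,0.196],[0,0,0],-1]
    - [[-0.005,-0.001,0.196],[0,0,0],-1]
    - [[-0.005,-0.001,0.196],[0,0,0],-1]
    - [[-0.005,-0.001,0.185],[0,0,0],-1]
    - [[-0.005,-0.001,0.168],[0,0,0],-1]
    - [[-0.005,-0.001,0.168],[0,0,0],-1]
  grip_force: 50

```text
time: 18.75
eef_pos: [0.5013, 0.4242, 0.0574]
eef_rot: [-0.074, 0.997, -0.0, -0.0]
ft_force: [5.2, 2.6, -10.1]
finger_gap: 0.296
```

```bash
python3 go.py .5177 .3176 .058 98.5
```

```text
t 18.75 p [0.5013 0.4242 0.0574] j6 -1.2 F [  5.2   2.6 -10.1] gap 0.296
shift [-0.001, -0.2696, -0.0014] turn [-0.0, -0.0, 0.0001]
```

Call:
play_rows:
  targets:
    - [[0,-0.01,-0.002],[0,0,0],-1]
    - [[0,-0.05,-0.002],[0,0,0],-1]
    - [[0,-0.1,-0.002],[0,0,0],-1]
    - [[0,-0.15,-0.002],[0,0,0],-1]
    - [[0,-0.2,-0.002],[0,0,0],-1]
    - [[-0.001,-0.24,-0.002],[0,0,0],-1]
    - [[-0.001,-0.26,-0.002],[0,0,0],-1]
    - [[-0.001,-0.272,-0.002],[0,0,0],-1]
    - [[-0.001,-0.274,-0.002],[0,0,0],-1]
    - [[-0.001,-0.271,0.01],[0,0,0],-1]
    - [[-0.001,-0.271,0.025],[0,0,0],-1]
    - [[-0.001,-0.271,0.025],[0,0,0],-1]

```text
time: 20.25
eef_pos: [0.5174, 0.3176, 0.0478]
eef_rot: [-0.075, 0.997, 0.0, -0.0]
ft_force: [-1.1, 3.7, -7.5]
finger_gap: 0.299
```

```bash
python3 go.py .5177 .3176 .0475 98.5
```

```text
t 20.25 p [0.5174 0.3176 0.0478] j6 -1.36 F [-1.1  3.7 -7.5] gap 0.299
shift [-0.0009, -0.0002, 0.0007] turn [0.0001, -0.0001, 0.0002]
```

Call:
play_rows:
  targets:
    - [[0,0,0],[0,0,0],0.2]
    - [[0,0,0],[0,0,0],0.2]
    - [[0,0,-0.06],[0,0,0],0.2]
    - [[0,0,-0.2],[0,0,0.01],0.2]
    - [[0,-0.1,-0.34],[0,0,0.04],0.2]
    - [[0,-0.25,-0.4],[0,0,0.07],0.2]
    - [[0,-0.4,-0.4],[0,0,0.1],0.2]
    - [[0,-0.5,-0.4],[0,0,0.13],0.2]
    - [[0,-0.6,-0.4],[0,0,0.16],0.2]
    - [[0,-0.7,-0.4],[0,0,0.19],0.2]
    - [[0,-0.75,-0.4],[0,0,0.22],0.2]
    - [[0,-0.75,-0.4],[0,0,0.24],0.2]

```text
time: 21.75
eef_pos: [0.5628, 0.0187, 0.2088]
eef_rot: [0.631, 0.776, 0.0, 0.001]
ft_force: [-0.5, -0.2, -0.3]
finger_gap: 0.598
```

```bash
python3 look.py; python3 go.py .4953 -.2956 .2 -106.4 ; python3 - <<'E'
from m import *
f=np.load("/tmp/top.npz");i=manip.camera_info("top");r=f["r"]
C=np.array([.4953,-.2956])
for nm,lo,hi,bx,z in(("lidknob",(100,150,90),(125,255,255),(418,260,445,292),.07),("orange",(5,150,120),(18,255,255),(400,220,480,280),.04)):
    for c,a,p in blobs(r,lo,hi,bx,8):
        q=np.array([ray(i,*x,z)[:2] for x in p]); rc=cv2.minAreaRect((q*1000).astype(np.float32)); m=q.mean(0)-C; print(nm,a,q.mean(0).round(4),np.round(rc,1) if 0 else rc,"ang",np.degrees(np.arctan2(m[1],m[0])).round(1))
E
```

```text
plunger [168.7 271.7] 38 [0.5172 0.3172] z 0.0759
tile [292.6 210.9] 510 [0.6651 0.0304] z 0.0000
tile [319.2 229.3] 6 [ 0.6172 -0.0341] z 0.0000
tile [321.  234.7] 34 [ 0.6037 -0.0382] z 0.0000
tile [323.6 240.2] 8 [ 0.5898 -0.0442] z 0.0000
tile [318.6 246. ] 43 [ 0.5758 -0.0315] z 0.0000
tile-side [302.9 234.5] 17 [0.5286 0.0634] z 0.0508
tile-side [384.9 264.4] 25 [ 0.6772 -0.0531] z 0.0240
tile-side [308.8 278.6] 263 [ 0.5219 -0.0631] z 0.0141
t 21.85 p [0.5626 0.02   0.2087] j6 -0.38 F [0.3 0.4 0.8] gap 0.601
shift [-0.7363, -0.3293, 0.022] turn [0.0001, 0.0002, -0.171]
lidknob 90 [ 0.4891 -0.2923] ((492.5397033691406, -294.2188415527344), (14.144427299499512, 45.243343353271484), 75.06813049316406) ang 151.9
orange 69 [ 0.5681 -0.2749] ((567.8313598632812, -275.00836181640625), (93.312255859375, 4.269617080688477), 16.412822723388672) ang 15.9
orange 13 [ 0.5679 -0.3794] ((566.6212158203125, -377.33172607421875), (1.6886539459228516, 31.903718948364258), 42.305423736572266) ang -49.1
```

Call:
play_rows:
  targets:
    - [[-0.05,-0.02,0],[0,0,0.03],0.2]
    - [[-0.12,-0.05,0],[0,0,0.06],0.2]
    - [[-0.2,-0.09,0],[0,0,0.09],0.2]
    - [[-0.3,-0.13,0],[0,0,0.12],0.2]
    - [[-0.4,-0.18,0],[0,0,0.15],0.2]
    - [[-0.5,-0.22,0],[0,0,0.18],0.2]
    - [[-0.6,-0.27,0],[0,0,0.21],0.2]
    - [[-0.7,-0.31,0],[0,0,0.24],0.2]
    - [[-0.736,-0.33,0.05],[0,0,0.27],0.2]
    - [[-0.736,-0.33,0.1],[0,0,0.3],0.2]
    - [[-0.736,-0.33,0.15],[0,0,0.329],0.2]
    - [[-0.736,-0.33,0.15],[0,0,0.329],0.2]

```text
time: 23.35
eef_pos: [0.495, -0.2946, 0.1474]
eef_rot: [0.99, -0.14, -0.001, -0.0]
ft_force: [0.2, 0.2, 0.1]
finger_gap: 0.597
```

```bash
python3 go.py .4943 -.295 .049 -106
```

```text
t 23.35 p [ 0.495  -0.2946  0.1474] j6 1.11 F [0.2 0.2 0.1] gap 0.597
shift [-0.0009, 0.0016, 0.2459] turn [-0.0001, 0.0003, -0.0001]
```

Call:
play_rows:
  targets:
    - [[-0.001,0.001,0.08],[0,0,0],0.0]
    - [[-0.001,0.001,0.15],[0,0,0],0.0]
    - [[-0.001,0.001,0.21],[0,0,0],0.0]
    - [[-0.001,0.001,0.24],[0,0,0],0.0]
    - [[-0.001,0.001,0.245],[0,0,0],0.0]
    - [[-0.001,0.001,0.245],[0,0,0],-1]
    - [[-0.001,0.001,0.245],[0,0,0],-1]
    - [[-0.001,0.001,0.245],[0,0,0],-1]
    - [[-0.001,0.001,0.245],[0,0,0],-1]
    - [[-0.001,0.001,0.245],[0,0,0],-1]
  grip_force: 25

```text
time: 24.6
eef_pos: [0.4949, -0.2959, 0.0505]
eef_rot: [0.99, -0.142, 0.0, 0.001]
ft_force: [-1.7, -2.9, 3.9]
finger_gap: 0.157
```

```bash
python3 go.py .495 -.295 .049 -40 .495 -.295 .049 26
```

```text
t 24.6 p [ 0.4949 -0.2959  0.0505] j6 1.11 F [-1.7 -2.9  3.9] gap 0.157
shift [-0.0003, -0.0022, 0.0039] turn [0.0002, -0.0, -0.1841]
shift [-0.0003, -0.0022, 0.0039] turn [0.0001, -0.0002, 0.1325]
```

Call:
play_rows:
  targets:
    - [[0,0,0],[0,0,-0.015],-1]
    - [[0,0,0],[0,0,-0.035],-1]
    - [[0,0,0],[0,0,-0.055],-1]
    - [[0,0,0],[0,0,-0.075],-1]
    - [[0,0,0],[0,0,-0.095],-1]
    - [[0,0,0],[0,0,-0.115],-1]
    - [[0,0,0],[0,0,-0.135],-1]
    - [[0,0,0],[0,0,-0.155],-1]
    - [[0,0,0],[0,0,-0.175],-1]
    - [[0,0,0],[0,0,-0.184],-1]

```text
time: 25.85
eef_pos: [0.4955, -0.2978, 0.0505]
eef_rot: [0.906, 0.423, 0.0, 0.003]
ft_force: [2.0, -14.5, -3.7]
finger_gap: 0.155
```

```bash
python3 go.py .4949 -.2959 .0505 26
```

```text
t 25.85 p [ 0.4955 -0.2978  0.0505] j6 -0.04 F [  2.  -14.5  -3.7] gap 0.155
shift [0.0027, -0.0041, 0.0001] turn [0.0006, 0.0008, -0.1831]
```

Call:
play_rows:
  targets:
    - [[-0.002,0.002,0],[0,0,-0.015],-1]
    - [[-0.004,0.003,0],[0,0,-0.035],-1]
    - [[-0.004,0.003,0],[0,0,-0.055],-1]
    - [[-0.004,0.003,0],[0,0,-0.075],-1]
    - [[-0.004,0.003,0],[0,0,-0.095],-1]
    - [[-0.004,0.003,0],[0,0,-0.115],-1]
    - [[-0.004,0.003,0],[0,0,-0.135],-1]
    - [[-0.004,0.003,0],[0,0,-0.155],-1]
    - [[-0.004,0.003,0],[0,0,-0.175],-1]
    - [[-0.004,0.003,0],[0,0,-0.184],-1]
    - [[-0.004,0.003,0],[0,0,-0.184],-1]

```text
time: 27.22
eef_pos: [0.4975, -0.2981, 0.0506]
eef_rot: [0.528, 0.849, 0.0, 0.004]
ft_force: [16.0, -4.7, -6.3]
finger_gap: 0.157
```

```bash
python3 go.py .4955 -.2978 .0505 26
```

```text
t 27.23 p [ 0.4975 -0.2981  0.0506] j6 -1.2 F [16.  -4.7 -6.3] gap 0.157
shift [0.0028, -0.0041, 0.0001] turn [0.0008, 0.001, 0.0006]
```

Call:
play_rows:
  targets:
    - [[0,0,0],[0,0,0],0.0]
    - [[0,0,0],[0,0,0],0.0]
    - [[0,0,-0.08],[0,0,0],0.0]
    - [[0,0,-0.18],[0,0,0],0.0]
    - [[0,0,-0.26],[0,0,-0.02],0.2]
    - [[0,0,-0.26],[0,0,-0.045],0.2]

```text
time: 27.98
eef_pos: [0.4953, -0.2977, 0.1566]
eef_rot: [0.401, 0.916, -0.001, 0.002]
ft_force: [-0.2, -0.0, 0.1]
finger_gap: 0.596
```

```bash
python3 go.py .676 -.0525 .15 80
```

```text
t 27.98 p [ 0.4953 -0.2977  0.1566] j6 -1.49 F [-0.2 -0.   0.1] gap 0.596
shift [0.1446, 0.7477, 0.0161] turn [-0.0001, 0.0006, -0.1037]
```

Call:
play_rows:
  targets:
    - [[0.02,0.1,0],[0,0,-0.02],0.2]
    - [[0.045,0.23,0],[0,0,-0.045],0.2]
    - [[0.07,0.36,0],[0,0,-0.07],0.2]
    - [[0.1,0.5,0],[0,0,-0.095],0.2]
    - [[0.12,0.63,0],[0,0,-0.104],0.2]
    - [[0.14,0.72,0.05],[0,0,-0.104],0.2]
    - [[0.144,0.747,0.1],[0,0,-0.104],0.2]
    - [[0.144,0.747,0.15],[0,0,-0.104],0.2]
    - [[0.144,0.747,0.18],[0,0,-0.104],0.2]
    - [[0.144,0.747,0.18],[0,0,-0.104],0.2]

```text
time: 29.22
eef_pos: [0.6759, -0.0539, 0.0812]
eef_rot: [0.089, 0.996, 0.0, -0.001]
ft_force: [0.6, -1.0, 0.5]
finger_gap: 0.599
```

```bash
python3 look.py; python3 go.py .676 -.0525 .003 80 ; python3 - <<'E'
from m import *
f=np.load("/tmp/top.npz");i=manip.camera_info("top");r=f["r"]
a=r[190:350,345:505];b=np.load("/tmp/side.npz")["r"][215:315,290:450]
save("c4",np.hstack([cv2.resize(a,(390,390)),cv2.resize(b,(400,250)).astype(np.uint8) if 0 else np.vstack([cv2.resize(b,(400,250)),np.zeros((140,400,3),np.uint8)])]))
C=np.array([.4953,-.2956])
for nm,lo,hi,bx,z in(("lidknob",(100,150,90),(125,255,255),(410,255,450,300),.07),("orange",(5,150,120),(18,255,255),(370,220,440,330),.04)):
    for c,a,p in blobs(r,lo,hi,bx,8):
        q=np.array([ray(i,*x,z)[:2] for x in p]); rc=cv2.minAreaRect((q*1000).astype(np.float32)); m=q.mean(0)-C; print(nm,a,q.mean(0).round(4),rc,"ang",np.degrees(np.arctan2(m[1],m[0])).round(1))
E
```

```text
plunger [168.5 271.6] 35 [0.5174 0.3176] z 0.0763
tile [292.6 199.3] 50 [0.6945 0.0299] z 0.0000
tile-side [303.4 234.6] 21 [0.5296 0.0629] z 0.0497
tile-side [386.5 265. ] 16 [ 0.6799 -0.0553] z 0.0245
tile-side [308.8 278.6] 263 [ 0.5219 -0.0631] z 0.0138
t 29.32 p [ 0.6767 -0.0538  0.0828] j6 -1.64 F [-0.4  0.6 -0.4] gap 0.596
shift [0.0025, 0.003, 0.1995] turn [-0.0, 0.0002, -0.0006]
lidknob 73 [ 0.4966 -0.2999] ((494.0826721191406, -295.24969482421875), (12.483521461486816, 49.111820220947266), 26.55040168762207) ang -73.8
orange 63 [ 0.5031 -0.2201] ((502.8843078613281, -221.07818603515625), (93.85092163085938, 4.200266361236572), 84.93018341064453) ang 84.1
orange 61 [ 0.4321 -0.2599] ((430.14691162109375, -258.6848449707031), (3.84930682182312, 94.15542602539062), 58.52806854248047) ang 150.5
```

View pics/c4.png

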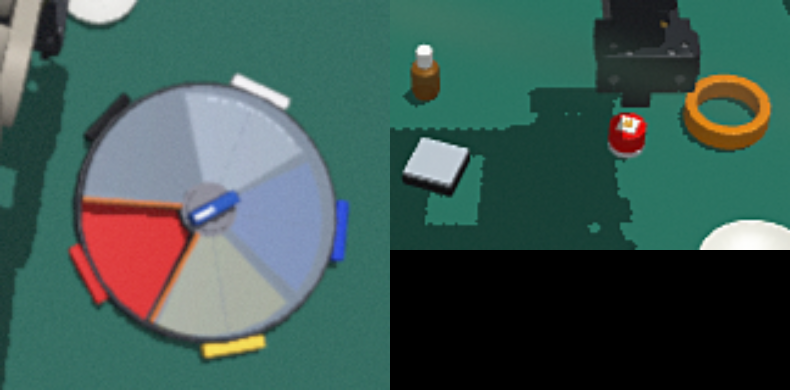

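The opening sits squarely over red (left panel, edges at 180,205 and 190,240). The red stub (628,133) stands right under the gripper, clear of the tape roll.

Call:
play_rows:
  targets:
    - [[0.002,0.001,0.06],[0,0,0],0.2]
    - [[0.002,0.001,0.12],[0,0,0],0.2]
    - [[0.002,0.001,0.17],[0,0,0],0.2]
    - [[0.002,0.001,0.197],[0,0,0],0.2]
    - [[0.002,0.001,0.197],[0,0,0],0.2]
    - [[0.002,0.001,0.197],[0,0,0],-1]
    - [[0.002,0.001,0.197],[0,0,0],-1]
    - [[0.002,0.001,0.197],[0,0,0],-1]
    - [[0.002,0.001,0.197],[0,0,0],-1]
    - [[0,0,0.08],[0,0,0],-1]
    - [[0,0,-0.04],[0,0,0],-1]
    - [[0,0,-0.1],[0,0,0],-1]

```text
time: 30.82
eef_pos: [0.6771, -0.0535, 0.1249]
eef_rot: [0.089, 0.996, -0.0, 0.002]
ft_force: [-0.1, -0.9, -2.0]
finger_gap: 0.331
```

```bash
python3 go.py .4602 -.2237 .12 26 .4602 -.2237 .011 26
```

```text
t 30.82 p [ 0.6771 -0.0535  0.1249] j6 -1.64 F [-0.1 -0.9 -2. ] gap 0.331
shift [0.4587, -0.5146, 0.0109] turn [0.0002, 0.0005, 0.1495]
shift [0.4596, -0.5146, 0.2834] turn [0.0002, 0.0005, 0.1495]
```

Call:
play_rows:
  targets:
    - [[0.07,-0.08,-0.01],[0,0,0.02],-1]
    - [[0.15,-0.17,-0.01],[0,0,0.045],-1]
    - [[0.24,-0.27,-0.01],[0,0,0.07],-1]
    - [[0.33,-0.37,-0.01],[0,0,0.095],-1]
    - [[0.41,-0.46,-0.01],[0,0,0.12],-1]
    - [[0.459,-0.515,0],[0,0,0.14],-1]
    - [[0.459,-0.515,0.03],[0,0,0.15],-1]
    - [[0.459,-0.515,0.06],[0,0,0.15],-1]
    - [[0.459,-0.515,0.06],[0,0,0.15],-1]
    - [[0.459,-0.515,0.06],[0,0,0.15],-1]

```text
time: 32.08
eef_pos: [0.4598, -0.2235, 0.0982]
eef_rot: [0.531, 0.848, -0.0, 0.0]
ft_force: [0.7, -0.6, -1.1]
finger_gap: 0.329
```

```bash
python3 go.py .4602 -.2237 .011 26
```

```text
t 32.08 p [ 0.4598 -0.2235  0.0982] j6 -1.13 F [ 0.7 -0.6 -1.1] gap 0.329
shift [-0.001, 0.0007, 0.2181] turn [0.0, 0.0, -0.0002]
```

Call:
play_rows:
  targets:
    - [[0,0,0.05],[0,0,0],-1]
    - [[0,0,0.1],[0,0,0],-1]
    - [[0,0,0.15],[0,0,0],-1]
    - [[0,0,0.19],[0,0,0],-1]
    - [[0,0,0.216],[0,0,0],-1]
    - [[0,0,0.216],[0,0,0],-1]
    - [[0,0,0.216],[0,0,0],-0.05]
    - [[0,0,0.216],[0,0,0],-0.05]
    - [[0,0,0.12],[0,0,0],-0.05]
    - [[0,0,0],[0,0,0],-0.05]
    - [[0,0,-0.12],[0,0,0],0]
    - [[0,0,-0.12],[0,0,0],0]

```text
time: 33.58
eef_pos: [0.4607, -0.2246, 0.1496]
eef_rot: [0.531, 0.847, -0.0, 0.004]
ft_force: [0.5, 1.2, -0.5]
finger_gap: 0.496
```

```bash
python3 go.py .496 -.2965 .15 26.6; python3 look.py | grep plunger; python3 - <<'E'
from m import *
r=np.load("/tmp/side.npz")["r"];i=manip.camera_info("side");P=cloud(np.load("/tmp/side.npz")["d"],i)
for c,a,p in blobs(r,(0,0,190),(179,70,255),(240,325,325,400),4): print(c,a,ray(i,*c,.03)[:2].round(4),np.median(P[p[:,1],p[:,0],2]).round(4))
save("c5",cv2.resize(r[300:470,230:410],None,fx=3,fy=3))
E
```

```text
t 33.58 p [ 0.4607 -0.2246  0.1496] j6 -1.13 F [ 0.5  1.2 -0.5] gap 0.496
shift [-0.2003, 0.001, 0.0003] turn [0.0005, 0.0011, -0.0021]
plunger [168.7 271.6] 39 [0.5174 0.3172] z 0.0761
[309.2 362. ] 26 [ 0.4931 -0.2581] 0.0709
```

View pics/c5.png

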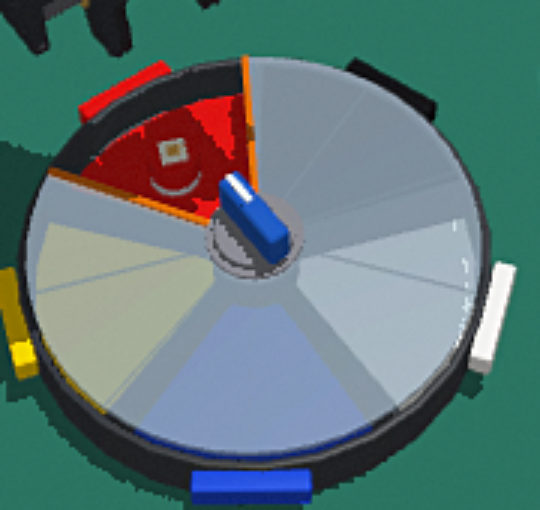

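The red stub stands upright in the red compartment (crop 172,150). Grip the lid knob and turn it back to the blank sector.

Call:
play_rows:
  targets:
    - [[-0.1,0.001,0],[0,0,0],0]
    - [[-0.2,0.001,0],[0,0,0],0]
    - [[-0.2,0.001,0.06],[0,0,0],0]
    - [[-0.2,0.001,0.14],[0,0,0],0]
    - [[-0.2,0.001,0.21],[0,0,0],0]
    - [[-0.2,0.001,0.245],[0,0,0],0]
    - [[-0.2,0.001,0.248],[0,0,0],0]
    - [[-0.2,0.001,0.248],[0,0,0],-1]
    - [[-0.2,0.001,0.248],[0,0,0],-1]
    - [[-0.2,0.001,0.248],[0,0,0],-1]
    - [[-0.2,0.001,0.248],[0,0,0],-1]
    - [[-0.2,0.001,0.248],[0,0,0],-1]

```text
time: 35.17
eef_pos: [0.4958, -0.2947, 0.0468]
eef_rot: [0.531, 0.847, 0.001, 0.001]
ft_force: [8.2, 3.3, -2.2]
finger_gap: 0.155
```

```bash
python3 go.py .496 -.2965 .0505 26.6 .496 -.2965 .0505 -46
```

```text
t 35.17 p [ 0.4958 -0.2947  0.0468] j6 -1.19 F [ 8.2  3.3 -2.2] gap 0.155
shift [-0.0043, -0.0015, -0.0093] turn [0.0004, 0.0001, -0.0021]
shift [-0.0043, -0.0015, -0.0093] turn [0.0004, -0.0002, 0.1995]
```

Call:
play_rows:
  targets:
    - [[-0.002,0,-0.004],[0,0,0.015],-1]
    - [[-0.002,0,-0.004],[0,0,0.035],-1]
    - [[-0.002,0,-0.004],[0,0,0.055],-1]
    - [[-0.002,0,-0.004],[0,0,0.075],-1]
    - [[-0.002,0,-0.004],[0,0,0.095],-1]
    - [[-0.002,0,-0.004],[0,0,0.115],-1]
    - [[-0.002,0,-0.004],[0,0,0.135],-1]
    - [[-0.002,0,-0.004],[0,0,0.155],-1]
    - [[-0.002,0,-0.004],[0,0,0.175],-1]
    - [[-0.002,0,-0.004],[0,0,0.192],-1]
    - [[-0.002,0,-0.004],[0,0,0.2],-1]
    - [[-0.002,0,-0.004],[0,0,0.2],-1]

```text
time: 36.67
eef_pos: [0.4979, -0.2952, 0.0469]
eef_rot: [0.928, 0.373, 0.003, 0.001]
ft_force: [26.0, 2.1, -22.9]
finger_gap: 0.162
```

Call:
play_rows:
  targets:
    - [[0,0,0],[0,0,0],0]
    - [[0,0,0],[0,0,0],0]
    - [[0,0,0],[0,0,0],0]
    - [[0,0,-0.1],[0,0,0],0]
    - [[0,0,-0.25],[0,0,0],0]
    - [[-0.05,-0.1,-0.4],[0,0,0],0]
    - [[-0.15,-0.25,-0.45],[0,0,0],0]
    - [[-0.25,-0.35,-0.45],[0,0,0],0]
    - [[-0.35,-0.45,-0.45],[0,0,0],0]
    - [[-0.35,-0.45,-0.45],[0,0,0],0]
    - [[-0.35,-0.45,-0.45],[0,0,0],0]

```text
time: 38.05
eef_pos: [0.2694, -0.2636, 0.2289]
eef_rot: [0.928, 0.373, 0.0, 0.001]
ft_force: [0.7, 0.1, 1.0]
finger_gap: 0.498
```

```bash
python3 look.py; python3 go.py; python3 - <<'E'
from m import *
f=np.load("/tmp/top.npz");i=manip.camera_info("top");r=f["r"]
save("t6",r)
C=np.array([.4953,-.2956])
for nm,lo,hi,bx,z in(("lidknob",(100,150,90),(125,255,255),(410,255,450,300),.07),("orange",(5,150,120),(18,255,255),(370,220,490,330),.04)):
    for c,a,p in blobs(r,lo,hi,bx,8):
        q=np.array([ray(i,*x,z)[:2] for x in p]); rc=cv2.minAreaRect((q*1000).astype(np.float32)); m=q.mean(0)-C; print(nm,a,q.mean(0).round(4),rc,"ang",np.degrees(np.arctan2(m[1],m[0])).round(1))
E
```

```text
plunger [168.6 271.6] 42 [0.5174 0.3174] z 0.0762
tile-side [303.2 234.6] 20 [0.5292 0.063 ] z 0.0501
tile-side [308.8 278.6] 262 [ 0.5219 -0.0631] z 0.0143
t 38.15 p [ 0.2702 -0.2635  0.2285] j6 -0.28 F [ 1.  -0.8 -0.1] gap 0.502
lidknob 99 [ 0.4901 -0.2972] ((494.021484375, -295.0596923828125), (47.141334533691406, 15.2097749710083), 42.50135803222656) ang -162.9
orange 55 [ 0.5708 -0.2826] ((570.7139892578125, -282.5677185058594), (93.02951049804688, 3.5491137504577637), 11.527228355407715) ang 9.8
orange 60 [ 0.5136 -0.2223] ((513.5391235351562, -222.6830596923828), (93.46428680419922, 3.417210102081299), 75.91146850585938) ang 76.0
```

View pics/t6.png

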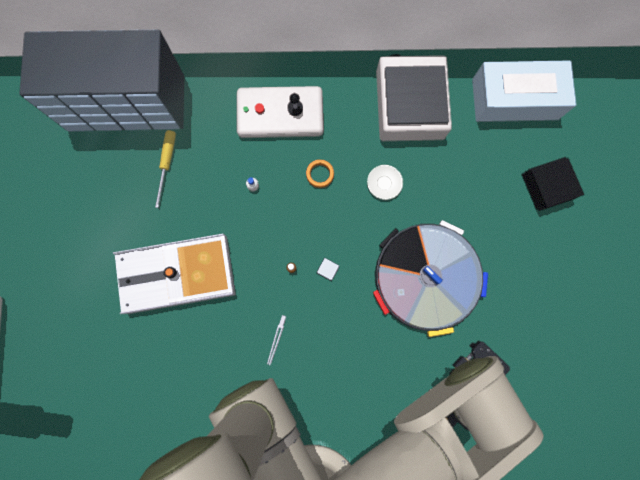

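The opening is over black (edges at 11.5° and 75.9°, middle 43.7°, blank at 44°). Red shows under the lid at (401,292), both greens show through the closed cover, the plunger is down and the bystanders are in place. Hand in.

```bash
python3 -c "
from cell import manip
print(manip.close_job())"
```

```text
the job is handed in; nothing more can be done
None
```

The job is done and handed in at about 38 s of the 210 s allowed. It reports no verdict, so what follows is from my own last checks.

- **Case:** I pulled the plunger up and slid the cover open until it snapped into the open stop. The two green stubs on the mat went into the well, and I closed the cover again. The last picture shows both greens through the cover. The plunger top reads 76 mm, the same as at the start within camera noise, so the pin is down and the cover locked shut.
- **Carousel:** the only failed stub present was red. It stood upright in the red compartment after release and is visible there under the lid.
- **Lid:** the opening is at 43.7°, and the black blank sector is at 44°, well inside the 12 mm allowed.
- **Bystanders:** the bottles, chip box, tape roll and dish look unmoved. The arm is clear of everything.

No check failed. The largest force reading was about 26 N sideways with about 23 N vertical, while turning the lid back. That is far below the 120 N wrist limit, and the gripper was probably sitting a couple of millimetres off the lid's axis.

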